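# Load cold packs into the carrier's floor tray

### The arm

A 7-joint arm with a two-finger parallel gripper is mounted at the origin on the work surface. World frame = base frame: x ahead of the robot, y to its left, z up, the work surface at z = 0. Lengths are in m, angles in rad, forces in N, time in s.
With the tool pointing down it reaches from about 0.4 to 0.9 m from the base axis. Payload 5.5 kg.
Tool frame: the origin (TCP) lies on the front face of the gripper's body, between the roots of the fingers; the fingertips stand 73 mm ahead of it and the grasp point (between the pads) lies bot.grip_point_offset ahead of it (bot.grip_point_offset is the distance from the TCP to the grasp point, in m); z points along the fingers, y is the direction in which the jaws open and shut (so a half turn about z gives the same grasp; the last joint's range is limited). The gripper opens to 85 mm and grips with 20 to 120 N. Pads are 22 mm wide; open, the fingers measure 114 mm over their backs; the gripper's body (76 mm by 85 mm) begins 54 mm behind the grasp point. The pads swing forward as they close: fully open they stand 13 mm farther back than shut.
Start: joints at [1.437, 0.501, -0.427, 1.55, 0.221, 1.138, -0.21], TCP at [0.251, -0.599, 0.304] pointing down, gripper open.
Joint ranges: [-2.88, 2.88], [-0.31, 2.03], [-1.54, 1.56], [0.2, 2.42], [-1.41, 4.55], [0.19, 2.02], [-2.57, 2.57]. Speed limits (rad/s): [2.57, 2.57, 3.14, 3.14, 3.14, 3.14, 3.14].

### API

Orientations are given as a unit quaternion [w, x, y, z].
In Python, from station import bot, imaging gives the robot as it stands. The module is installed in compiled form; this text tells all that it offers.
- The arm moves only by the shell command python3 -m jog 'ROWS' [FORCE]. ROWS is JSON, a list of rows, each a list of 7 numbers: the shift along the tool's x, y, z in mm, then the turn, a rotation vector about the tool's x, y, z in rad, then the opening, from 0 (shut) to 1 (fully open). In form: [[tx, ty, tz, ax, ay, az, grip], ...]. A call has 1 to 10 rows; each row shifts and turns the pose as measured when the row begins, along the tool's axes as they then stand; what a row does not reach is not made up. A row lasts 1/10 s, in which the tool goes at most 50 mm and 8.59 degrees, less where a joint would pass 70% of its speed; a pose out of reach is approached as far as the arm can. A call is refused whole if a number of a shift passes 50 or a number of a turn 0.15, either way. A call with a gripper value outside its range is refused whole. The fingers move at their own pace and stop on an object; FORCE is the grip in N (left out, the last holds). Time passes only in rows, so rows that do not move let the fingers close. It gives the time, the measured TCP pose, the force and the opening at its end, in the units of the state.
- bot.observe(): the state, without advancing time (a new reading comes with each control period).
- imaging.capture(name): name is "scene" or "top"; returns a dict with "pixels" (480x640x3 uint8, blue, green, red), "z_map" (480x640 float32, m along the optical axis (not along the pixel's ray), 0 where there is no reading), "vertical_fov" (degrees; the focal length in pixels is half the picture's height over the tangent of half this angle, whatever the lens; pixels are square), "cx", "cy" (the principal point, pixels), "rvec" (rotation vector, rad) and "tvec" (3), from world to camera coordinates, as OpenCV has them. Camera axes: x right, y down, z forward; pixel columns grow to the right and rows downward; lengths in m; the calibration is good to about 2 mm. A picture is of the moment at which its call begins.
- bot.finish_job(): hands the job in, once; it reports no verdict.
The state is a dict: "clock": time; "joints": joint angles; "qvel": joint speeds; "tau": joint torques, N m; "tool_pos": TCP position; "eef_rot": TCP orientation; "ft_force": force on the tool from outside, world axes, zero at the start; "moment": the same for the moment, N m; "grip_width": finger opening in m.
Only numpy, scipy, OpenCV 4.12 (cv2) and the standard library are available. Lean on these libraries where they do the work, as an engineer would, in place of code of your own. Each camera call takes 0.05 s, during which the arm holds its last target. There are 200 camera calls.

### The job

Load both cold packs into the floor tray of the meal carrier: each lies flat and fully home in the recess that matches its length, flush with the tray's deck, so that meals can be stood on top. The long pack is still leaning in the wire drip rack, the short one lies on the bench. Do not shift the meal box, the tongs or the shaker.

Things in the scene. Friction and masses are not known exactly. Their poses are not given: they have to be found in the camera images.
- pack_long: long cold pack: hard blue block 160 x 64 x 35 mm, 0.28-0.44 kg, white filler plug on its +x end. Origin at the block's centre; x along the length, y the width, z the thickness. It starts on its -x end in the rack, leaning back 20 deg from upright, +z face to the rack's open front; side hoops flank its lower 90 mm, the rest is free. In the tray either face may be up, either end first.
- pack_short: short cold pack: like the long one but 105 x 64 x 35 mm, 0.19-0.30 kg; origin at the block's centre, x along the length, y the width, z the thickness. It starts lying flat on the bench, z up
- tray: carrier's floor tray, fixed grey slab 230 (x) x 310 (y) x 50 mm high; origin centre of underside. Recesses 35 mm deep (floor 15 mm above the bench), long sides along x: 170 x 72 mm at y +58 mm, 115 x 72 mm at y -58 mm, x 0. A finger channel as deep, x -28 to +28, y -143 to +143 mm, crosses both, so fingers have room only beside a pack's middle
- tray_long_home (a point): where the centre of the long pack is when fully home: centre of the 170 x 72 mm recess, 32.5 mm above the bench; axes as the tray's
- tray_short_home (a point): where the centre of the short pack is when fully home: centre of the 115 x 72 mm recess, 32.5 mm above the bench; axes as the tray's
- rack: fixed wire drip rack; origin on the bench under the packs' feet, open front to -x, packs lean back to +x. Bays at y -42.5 mm (long pack) and +42.5 mm (empty). x -25 to 103, y -88 to 88 mm, 124 mm high. Two wires within 23 mm of the bay's middle back the pack; a front lip holds the lowest 12 mm of its foot; side hoops at y -85, 0, 85 mm, 110 mm high
- meal_box: bystander: clear lidded meal box 118 x 170 x 49 mm, origin at the centre of its underside
- tongs: bystander: steel kitchen tongs lying on the bench, 260 mm long along its x, 48 mm wide, 20 mm high, origin about the middle, at bench height
- shaker: bystander: steel seasoning shaker 60 mm across, 90 mm high, upright, origin at the centre of its underside
Not all that is in view belongs to the job. Leave any yellow look-alike of the pack_long alone.

How it is judged:
At the end, for the whole second after the job is handed in: Each pack lies at rest in its own recess, its centre within 8 mm of the fully-home point and its face level with the deck within 0.06 rad; either face up, either end first (distance between pack_long and tray_long_home below 0.008 m and angle between the z axis of each of pack_long, pack_short and the z axis of tray, either way round below 0.06 rad and distance between pack_short and tray_short_home below 0.008 m and linear speed of each of pack_long, pack_short below 0.02 m/s); the robot touches nothing.
It fails at once if the meal box, the tongs or the shaker is shifted by more than 30 mm (distance of any of meal_box, tongs, shaker from where it was at the start of the episode above 0.03 m).
It also fails if it takes over 62 s, if anything falls off the work surface, if the arm or the gripper's body presses on something with over 40 N, if the wrist force passes 120 N, or if a joint passes its speed limit or range.

## Working session

There is one attempt and no reset: what is moved stays moved. The work goes in short steps, Python scripts to look and compute and a shell command to move; the robot and the scene stay as the last step left them, time stands still between calls to the robot, and variables do not carry over. Pictures are saved under pics/ and viewed, about 8 in all and at most 12, crops included, and the job is handed in when it is done.

```bash
mkdir -p pics; cat > h.py <<'E'
import numpy as np, cv2
from station import bot, imaging
from scipy.spatial.transform import Rotation as R
def cap(n,save=None):
    c=imaging.capture(n)
    if save: cv2.imwrite('pics/'+save,c['pixels'])
    f=240/np.tan(np.radians(c['vertical_fov'])/2)
    Rm=cv2.Rodrigues(np.array(c['rvec'],float))[0]; t=np.array(c['tvec'],float).ravel()
    z=c['z_map']; v,u=np.mgrid[:480,:640]
    P=np.stack([(u-c['cx'])/f*z,(v-c['cy'])/f*z,z],-1)
    c['W']=(P-t)@Rm; c['f']=f;c['R']=Rm;c['t']=t
    return c
def ray(c,u,v,h):
    d=np.array([(u-c['cx'])/c['f'],(v-c['cy'])/c['f'],1])@c['R']; o=-c['t']@c['R']
    return o+d*(h-o[2])/d[2]
def st():
    s=bot.observe(); q=s['eef_rot']; r=R.from_quat([q[1],q[2],q[3],q[0]])
    return s,np.array(s['tool_pos']),r
E
python3 - <<'E'
from h import *
a=cap('scene','s0.png');b=cap('top','t0.png')
s,p,r=st();print(s['clock'],p,r.as_matrix().round(3),s['grip_width'],bot.grip_point_offset)
for n,c in(('s',a),('t',b)):
    print(n,-c['t']@c['R'],c['R'][2])
    np.savez('/tmp/'+n,**{k:c[k] for k in('W','pixels')})
E
```

```text
0.1 [ 0.25097376 -0.59904328  0.30297655] [[ 0.922  0.387 -0.001]
 [ 0.387 -0.922  0.002]
 [ 0.    -0.002 -1.   ]] 0.08524306825861172 0.0539
s [0.83413535 0.59061197 1.11699013] [-0.24000459 -0.51901027 -0.8203817 ]
t [ 0.28459458 -0.06954023  1.41722909] [ 0.17661197  0.00160884 -0.98427924]
```

View pics/s0.png

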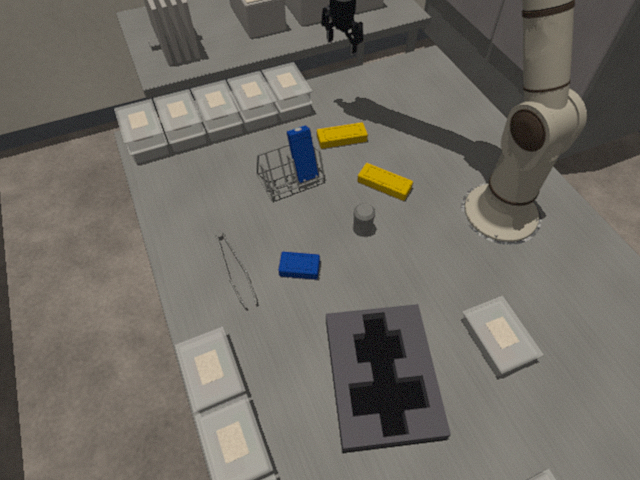

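View pics/t0.png

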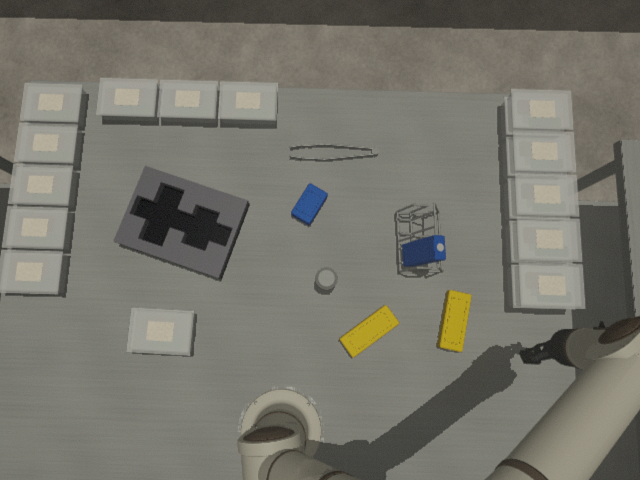

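The scene view shows the long pack upright at (302,153) in the rack and the short pack at (300,265). In the top view the short pack is at (309,204), the long pack at (425,250), the tray at (182,222) with its long recess to the left, the shaker at (325,280) and the tongs at (333,153).

```bash
python3 - <<'E'
from h import *
D={n:np.load('/tmp/%s.npz'%n) for n in 'st'}
def rect(P): 
    (c,wh,a)=cv2.minAreaRect(P[:,:2].astype(np.float32)*1000); b=cv2.boxPoints((c,wh,a)); 
    e=b[1]-b[0]; g=b[2]-b[1]; L=e if np.hypot(*e)>np.hypot(*g) else g
    return np.round(c,1),np.round(wh,1),'long axis deg',round(float(np.degrees(np.arctan2(L[1],L[0]))),2)
for n in 'ts':
    im=D[n]['pixels'];W=D[n]['W'];hsv=cv2.cvtColor(im,cv2.COLOR_BGR2HSV)
    m=((hsv[...,0]>100)&(hsv[...,0]<130)&(hsv[...,1]>150)).astype(np.uint8)
    k,l,s,_=cv2.connectedComponentsWithStats(m)
    for i in range(1,k):
        if s[i,4]<150: continue
        P=W[l==i]; P=P[np.isfinite(P).all(1)]
        print(n,s[i],P.min(0).round(3),P.max(0).round(3))
        if P[:,2].max()<.06:
            T=P[P[:,2]>.03]; print(' short',rect(T),np.median(T[:,2]))
        else:
            # planar faces: normals by RANSAC
            rng=np.random.default_rng(0);Q=P.copy()
            for _ in range(2):
                best=None
                for _ in range(400):
                    a,b,c=Q[rng.choice(len(Q),3,False)];nn=np.cross(b-a,c-a);L=np.linalg.norm(nn)
                    if L<1e-6: continue
                    nn/=L; inl=abs((Q-a)@nn)<.003
                    if best is None or inl.sum()>best.sum(): best=inl
                F=Q[best];c0=F.mean(0);ev=np.linalg.svd(F-c0,full_matrices=False)[2]
                pr=(F-c0)@ev[:2].T
                print(' face n',len(F),ev[2].round(3),'c',c0.round(4),'ax',ev[0].round(3),np.ptp(pr,axis=0).round(3))
                Q=Q[~best]
                if len(Q)<60: break
            T=P[P[:,2]>P[:,2].max()-.004]; print(' topmost',T.mean(0).round(4))
    # tray: dark deck z 40..60 mm, y>0.1
    reg=(abs(W[...,2]-.05)<.006)&(W[...,1]>.05)&(W[...,1]<.6)&(W[...,0]>.3)&(W[...,0]<.75)&(im.max(2)<110)
    k,l,s,_=cv2.connectedComponentsWithStats(reg.astype(np.uint8)); i=1+np.argmax(s[1:,4])
    print(n,'tray',s[i],rect(W[l==i]),np.median(W[l==i][:,2]))
    # recess
    dk=(im.max(2)<45)&(W[...,1]>.05)&(W[...,1]<.6)&(W[...,0]>.3)&(W[...,0]<.75)
    P=W[dk]; print(' recess',len(P),P.mean(0) if len(P) else 0)
    # rack extents
    P=W[(W[...,2]>.02)&(W[...,2]<.14)&(W[...,0]>.4)&(W[...,0]<.62)&(W[...,1]<-.22)&(W[...,1]>-.5)&(m==0)]
    print(' rack',P.min(0).round(3),P.max(0).round(3),rect(P))
    P=W[(W[...,2]>.07)&(W[...,0]>.3)&(W[...,0]<.45)&(abs(W[...,1]+.16)<.08)]
    if len(P): print(' shaker',P.mean(0),P.min(0),P.max(0))
E
```

```text
t [292 184  35  40 751] [ 0.285 -0.105  0.026] [ 0.673 -0.01   1.417]
 face n 520 [-0.006  0.01   1.   ] c [ 0.6161 -0.0577  0.0343] ax [-0.87   0.494 -0.01 ] [0.102 0.061]
 face n 124 [ 0.    -0.005 -1.   ] c [ 0.6119 -0.0555  0.0387] ax [-0.875  0.484 -0.003] [0.099 0.058]
 topmost [ 0.2846 -0.0695  1.4172]
t [432 236  13  24 181] [ 0.285 -0.403  0.161] [ 0.509 -0.07   1.417]
 face n 154 [ 0.007 -0.333  0.943] c [ 0.4779 -0.3863  0.1712] ax [-0.999 -0.046 -0.009] [0.059 0.033]
 topmost [ 0.2846 -0.0695  1.4172]
t tray [ 114  166  134  112 5373] (array([553.4, 297.4]), array([312.4, 230.4]), 'long axis deg', 72.56) 0.04970402649405082
 recess 3288 [0.56050486 0.30969011 0.01564153]
 rack [ 0.429 -0.432  0.021] [ 0.608 -0.305  0.14 ] (array([ 519.6, -367.8]), array([177. , 120.3]), 'long axis deg', 3.08)
 shaker [ 0.40056087 -0.10861422  0.08679284] [ 0.37268426 -0.13627087  0.07313125] [ 0.4297628  -0.08003695  0.0989923 ]
s [ 287  126   31   57 1083] [ 0.437 -0.402  0.011] [0.834 0.591 1.117]
 face n 749 [ 0.04  -0.939 -0.343] c [ 0.4835 -0.3498  0.1089] ax [ 0.025 -0.342  0.939] [
[... 167 characters left out ...]
938] [ 0.561 -0.105 -0.002] [0.834 0.591 1.117]
 face n 644 [0.001 0.006 1.   ] c [ 0.62   -0.0547  0.0352] ax [-0.88   0.476 -0.002] [0.101 0.065]
 face n 154 [ 0.493  0.87  -0.002] c [ 0.6333 -0.0292  0.0221] ax [-0.87   0.493 -0.01 ] [0.098 0.033]
 topmost [0.8341 0.5906 1.117 ]
s tray [ 326  304  124  145 8306] (array([553.6, 296.4]), array([312.6, 231.5]), 'long axis deg', 72.74) 0.04997751924206566
 recess 5357 [0.55494214 0.31337059 0.01750491]
 rack [ 0.431 -0.421  0.02 ] [ 0.614 -0.301  0.14 ] (array([ 522.7, -365.1]), array([177.8, 120.8]), 'long axis deg', 3.2)
 shaker [ 0.40856625 -0.10260538  0.08648158] [ 0.37570913 -0.13820269  0.07068353] [ 0.43503122 -0.08007588  0.09546088]
```

```bash
cat > go.py <<'E'
# usage: go.py x y z yaw_of_tool_y_deg [pitch_ignored]: remaining move in current tool frame for a tool-down goal
import sys; from h import *
x,y,z,yaw=map(float,sys.argv[1:5])
s,p,r=st(); M=r.as_matrix()
a=np.radians(yaw); best=None
for k in(0,np.pi):
    Y=np.array([np.cos(a+k),np.sin(a+k),0]);Z=np.array([0,0,-1.]);X=np.cross(Y,Z)
    rv=(r.inv()*R.from_matrix(np.c_[X,Y,Z])).as_rotvec()
    if best is None or np.linalg.norm(rv)<np.linalg.norm(best): best=rv
print('t',round(s['clock'],2),'pos',p.round(4),'grip',round(s['grip_width'],4),'F',np.round(s['ft_force'],1),'q',np.round(s['joints'],2))
print('shift mm (tool)',(M.T@(np.array([x,y,z])-p)*1000).round(1),'turn',best.round(3))
E
python3 -m jog '[[42,-27,0,0,0,0,1],[42,-27,0,0,0,0,1],[42,-27,0,0,0,0,1],[42,-27,0,0,0,0,1],[42,-27,0,0,0,0,1],[42,-27,0,0,0,0,1],[42,-27,0,0,0,0,1],[42,-27,0,0,0,0,1],[42,-27,0,0,0,0,1],[42,-27,0,0,0,0,1]]' 50
python3 go.py .618 -.0563 .2 61
```

```text
clock: 1.1
tool_pos: [0.5309, -0.1927, 0.2974]
eef_rot: [-0.002, 0.982, 0.187, -0.004]
ft_force: [0.9, -1.1, 0.3]
grip_width: 0.0857
t 1.1 pos [ 0.5309 -0.1927  0.2974] grip 0.0857 F [ 0.9 -1.1  0.3] q [ 0.78  0.39 -0.61  1.77  0.25  1.07 -1.11]
shift mm (tool) [131.8 -94.4  97. ] turn [-0.001  0.008  0.882]
```

```bash
python3 -m jog '[[35,-25,20,0,0,0,1],[35,-25,20,0,0,0,1],[35,-25,20,0,0,0,1],[25,-18,20,0,0,0,1],[0,0,0,0,0,0.147,1],[0,0,0,0,0,0.147,1],[0,0,0,0,0,0.147,1],[0,0,0,0,0,0.147,1],[0,0,0,0,0,0.147,1],[0,0,0,0,0,0.147,1]]' 
python3 go.py .618 -.0563 .077 61
```

```text
clock: 2.1
tool_pos: [0.6207, -0.0392, 0.2084]
eef_rot: [-0.003, 0.967, -0.255, -0.008]
ft_force: [-0.0, -0.8, 0.2]
grip_width: 0.0852
t 2.1 pos [ 0.6207 -0.0392  0.2084] grip 0.0852 F [-0.  -0.8  0.2] q [ 0.31  0.56 -0.38  1.69  0.23  0.95 -2.25]
shift mm (tool) [  8.4  16.3 131.3] turn [-0.001  0.017 -0.01 ]
```

```bash
python3 -m jog '[[0,0,0,0,0,-0.15,1],[0,0,0,0,0,-0.15,1],[0,0,0,0,0,-0.15,1],[0,0,0,0,0,-0.15,1],[0,0,0,0,0,-0.15,1],[0,0,0,0,0,-0.15,1],[0,0,0,0,0,-0.15,1],[0,0,0,0,0,-0.15,1],[0,0,0,0,0,-0.15,1],[0,0,0,0,0,-0.15,1]]' >/dev/null
python3 -m jog '[[0,0,0,0,0,-0.15,1],[0,0,0,0,0,-0.15,1],[0,0,0,0,0,-0.15,1],[0,0,0,0,0,-0.15,1],[0,0,0,0,0,-0.15,1],[0,0,0,0,0,-0.15,1],[0,0,0,0,0,-0.15,1],[0,0,0,0,0,-0.15,1],[0,0,0,0,0,-0.15,1],[0,0,0,0,0,-0.15,1]]' 
python3 go.py .618 -.0563 .077 61
```

```text
clock: 4.1
tool_pos: [0.6139, -0.0409, 0.1983]
eef_rot: [-0.017, 0.323, 0.946, -0.001]
ft_force: [-0.7, -0.4, -0.2]
grip_width: 0.0856
t 4.1 pos [ 0.6139 -0.0409  0.1983] grip 0.0856 F [-0.7 -0.4 -0.2] q [ 0.73  0.8  -1.04  1.69  0.73  1.14  0.38]
shift mm (tool) [-16.4  -8.1 121. ] turn [-0.011 -0.032 -0.151]
```

```bash
python3 -m jog '[[-8,-4,30,0,-0.015,-0.075,1],[-8,-4,20,0,-0.015,-0.075,1]]' >/dev/null
python3 go.py .618 -.0563 .077 61
```

```text
t 4.3 pos [ 0.6225 -0.0559  0.149 ] grip 0.0851 F [-0.2  0.5 -0.4] q [ 0.73  0.86 -1.01  1.71  0.84  1.06  0.5 ]
shift mm (tool) [ 3.8 -2.  72. ] turn [-0.008  0.001  0.008]
```

```bash
python3 -m jog '[[2,-1,25,-0.005,0,0.004,1],[2,-1,25,0,0,0.004,1],[0,0,18,0,0,0,1],[0,0,3,0,0,0,1]]' >/dev/null
python3 go.py .618 -.0563 .077 61
python3 -m jog '[[0,0,0,0,0,0,0.5],[0,0,0,0,0,0,0.5],[0,0,0,0,0,0,0.5],[0,0,0,0,0,0,0.5],[0,0,0,0,0,0,0.5],[0,0,-10,0,0,0,0.5],[0,0,-40,0,0,0,0.5],[0,0,-40,0,0,0,0.5]]' 60
python3 go.py .5362 .2417 .17 72.65
```

```text
t 4.7 pos [ 0.616  -0.0586  0.0711] grip 0.0851 F [-0.3  0.5  0.4] q [ 0.69  0.95 -0.93  1.74  0.93  0.95  0.44]
shift mm (tool) [-0.6  2.9 -5.9] turn [-0.005 -0.003 -0.   ]
clock: 5.5
tool_pos: [0.614, -0.0582, 0.1614]
eef_rot: [-0.006, 0.25, 0.968, -0.003]
ft_force: [0.4, 0.4, -1.5]
grip_width: 0.063
t 5.5 pos [ 0.614  -0.0582  0.1614] grip 0.063 F [ 0.4  0.4 -1.5] q [ 0.75  0.85 -1.03  1.72  0.81  1.08  0.51]
shift mm (tool) [213.4 224.7  -8.3] turn [-0.008 -0.012 -0.202]
```

```bash
python3 -m jog '[[32,33,-4,0,0,0,0.5],[32,33,-4,0,0,0,0.5],[32,33,0,0,0,0,0.5],[32,33,0,0,0,0,0.5],[32,33,0,0,0,0,0.5],[32,33,0,0,0,0,0.5],[0,0,0,0,0,-0.1,0.5],[0,0,0,0,0,-0.1,0.5]]' >/dev/null
python3 go.py .5362 .2417 .17 72.65
```

```text
t 6.3 pos [0.5458 0.2172 0.1834] grip 0.0633 F [ 0.6 -1.5 -3.5] q [ 0.34  0.79 -1.1   1.8   0.81  1.08  0.2 ]
shift mm (tool) [16.6 20.5 13.3] turn [-0.001  0.007 -0.003]
```

```bash
python3 -m jog '[[16,20,13,0,0.005,0,0.5],[0,0,0,0,0,0,0.5]]' >/dev/null
cat > blue.py <<'E'
from h import *
import sys
# largest blue blob per camera near the tool; report face plane points in tray frame
C=np.array([.5535,.297,0]);a=np.radians(-17.35);T=np.array([[np.cos(a),np.sin(a),0],[-np.sin(a),np.cos(a),0],[0,0,1]])
s,p,r=st(); print('tcp in tray',((p-C)@T.T*1000).round(1),'z',p[2].round(4))
for n in('top','scene'):
    c=cap(n,sys.argv[1]+n[0]+'.png' if len(sys.argv)>1 else None);hsv=cv2.cvtColor(c['pixels'],cv2.COLOR_BGR2HSV)
    m=((hsv[...,0]>100)&(hsv[...,0]<130)&(hsv[...,1]>110)&(c['z_map']>0)).astype(np.uint8)
    k,l,S,_=cv2.connectedComponentsWithStats(m)
    for i in range(1,k):
        if S[i,4]<40: continue
        P=(c['W'][l==i]-C)@T.T*1000
        ex=np.percentile(P,[1,99],axis=0)
        zt=ex[1,2]; Q=P[P[:,2]>zt-8]
        print(n,S[i],'tray-frame range',ex.round(0).tolist(),'top-face',len(Q),np.percentile(Q,[1,99],axis=0).round(1).tolist(), 'medz',np.median(Q[:,2]).round(1))
        if len(Q)>60:
            e=np.linalg.svd(Q-Q.mean(0),full_matrices=False)[2];print('   axis',e[0].round(3),'n',e[2].round(3))
E
python3 blue.py a; python3 go.py .5362 .2417 .095 72.65
```

```text
tcp in tray [ -1.1 -56.3 172. ] z 0.172
top [176 227  27  18 241] tray-frame range [[-52.0, -89.0, 106.0], [-28.0, -27.0, 237.0]] top-face 4 [[-39.0, -67.2, 235.2], [-37.5, -62.6, 247.8]] medz 238.2
top [402 235  44  31 938] tray-frame range [[87.0, -694.0, 34.0], [161.0, -609.0, 177.0]] top-face 178 [[102.1, -693.7, 168.7], [160.2, -652.5, 178.6]] medz 171.8
   axis [-0.93  -0.367 -0.005] n [ 0.039 -0.113  0.993]
scene [ 287  126   31   57 1117] tray-frame range [[90.0, -685.0, 32.0], [164.0, -606.0, 176.0]] top-face 123 [[105.2, -690.7, 168.5], [164.1, -646.9, 178.5]] medz 172.4
   axis [0.929 0.369 0.018] n [ 0.015 -0.087  0.996]
scene [356 318  25  35 693] tray-frame range [[12.0, -130.0, 15.0], [57.0, -25.0, 235.0]] top-face 14 [[27.2, -42.4, 230.6], [35.5, -30.9, 242.1]] medz 235.7
scene [394 322  13  29 243] tray-frame range [[-69.0, -104.0, 17.0], [-11.0, -5.0, 233.0]] top-face 4 [[-17.4, -25.9, 231.9], [-12.4, -23.2, 247.4]] medz 238.6
t 6.6 pos [0.5384 0.2404 0.1726] grip 0.0633 F [ 0.5 -0.2 -2.7] q [ 0.29  0.81 -1.08  1.8   0.83  1.06  0.16]
shift mm (tool) [ 3.   0.7 77.6] turn [-0.001  0.006 -0.001]
```

View pics/as.png

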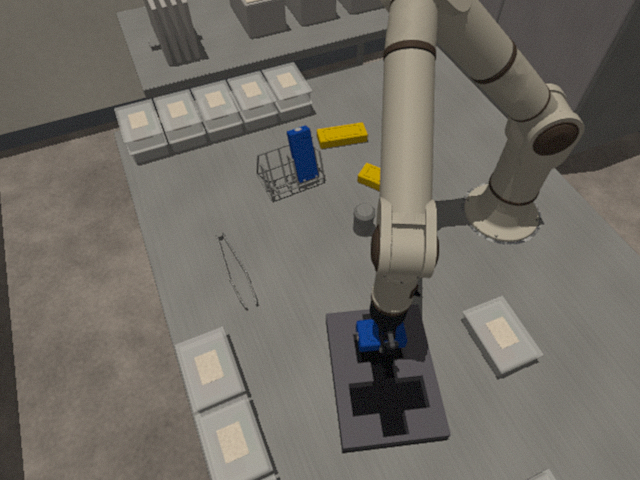

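The pack is held level above the short recess at (378,335), turned with the tray. I'm going down.

```bash
python3 -m jog '[[1,0.5,20,0,0.004,0,0.5],[0.5,0,20,0,0,0,0.5],[0,0,10,0,0,0,0.5],[0,0,0,0,0,0,0.5]]' >/dev/null
python3 go.py .5362 .2417 .087 72.65
```

```text
t 7.0 pos [0.5392 0.2391 0.1196] grip 0.0629 F [-1.8  1.1  6.3] q [ 0.25  0.87 -1.02  1.82  0.9   0.99  0.11]
shift mm (tool) [ 3.8  1.6 32.5] turn [-0.001  0.005 -0.005]
```

```bash
python3 blue.py b | grep -v 'axis'; python3 go.py .5362 .2417 .087 72.65;python3 - <<'E'
import cv2
a=cv2.imread('pics/bs.png')[270:470,290:490];b=cv2.imread('pics/bt.png')[150:350,90:290]
cv2.imwrite('pics/b.png',cv2.resize(cv2.hconcat([a,b]),(800,400),interpolation=cv2.INTER_CUBIC))
E
```

```text
tcp in tray [  3.6 -59.5 119.6] z 0.1196
top [183 230  26  16 269] tray-frame range [[-47.0, -93.0, 53.0], [-19.0, -31.0, 180.0]] top-face 6 [[-34.1, -76.5, 174.6], [-29.8, -58.0, 182.0]] medz 179.8
top [402 235  44  31 947] tray-frame range [[87.0, -694.0, 35.0], [161.0, -609.0, 176.0]] top-face 173 [[102.6, -691.7, 168.5], [161.4, -651.2, 177.1]] medz 171.9
scene [ 287  126   31   57 1112] tray-frame range [[90.0, -686.0, 32.0], [164.0, -606.0, 176.0]] top-face 127 [[104.7, -689.6, 168.4], [166.7, -649.5, 178.6]] medz 172.9
scene [354 327  24  35 623] tray-frame range [[16.0, -90.0, 14.0], [59.0, -25.0, 185.0]] top-face 15 [[28.6, -49.6, 178.4], [39.8, -30.9, 193.5]] medz 181.7
scene [390 328  13  30 239] tray-frame range [[-57.0, -90.0, 14.0], [-9.0, -24.0, 207.0]] top-face 4 [[-12.0, -25.9, 206.4], [-5.8, -24.1, 221.5]] medz 210.5
t 7.1 pos [0.5394 0.239  0.1202] grip 0.0633 F [ 0.7 -0.1 -3. ] q [ 0.25  0.87 -1.02  1.82  0.9   0.99  0.11]
shift mm (tool) [ 4.   1.7 33.2] turn [-0.001  0.005 -0.006]
```

View pics/b.png

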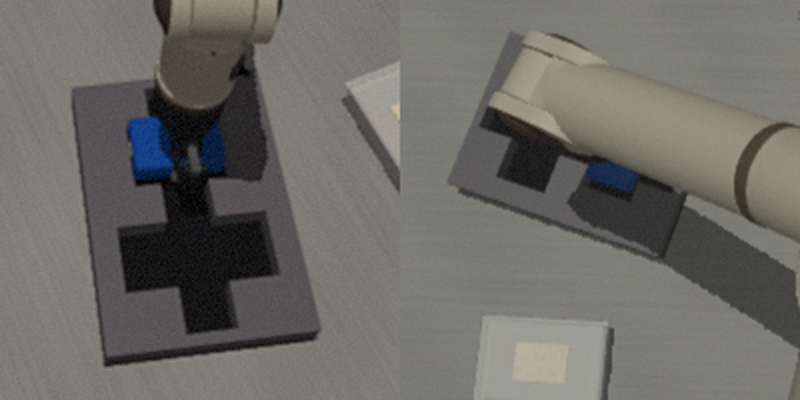

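The pack is just over the recess, about 5 mm too far along the tray's +x, so I'll correct that and continue.

```bash
python3 -m jog '[[5,1.5,0,0,0.003,-0.004,0.5],[0,0,5,0,0,0,0.5],[0,0,0,0,0,0,0.5]]'
python3 go.py .5362 .2417 .087 72.65; python3 blue.py | grep -v -e axis -e '402 ' -e '287 '
```

```text
clock: 7.4
tool_pos: [0.5347, 0.2412, 0.1142]
eef_rot: [0.001, 0.152, 0.988, -0.001]
ft_force: [-0.1, 0.2, -2.3]
grip_width: 0.0633
t 7.4 pos [0.5347 0.2412 0.1142] grip 0.0633 F [-0.1  0.2 -2.3] q [ 0.25  0.88 -1.01  1.82  0.9   0.98  0.1 ]
shift mm (tool) [-1.2  1.  27.2] turn [-0.003  0.002 -0.002]
tcp in tray [ -1.3 -58.9 114.2] z 0.1142
top [182 232  27  16 278] tray-frame range [[-53.0, -92.0, 49.0], [-22.0, -30.0, 174.0]] top-face 5 [[-38.8, -75.4, 172.7], [-35.2, -64.3, 185.6]] medz 175.3
scene [355 327  25  34 629] tray-frame range [[10.0, -103.0, 16.0], [54.0, -25.0, 179.0]] top-face 17 [[24.0, -50.4, 174.2], [35.0, -30.5, 188.3]] medz 178.9
scene [392 332  13  26 226] tray-frame range [[-57.0, -76.0, 18.0], [-16.0, -23.0, 177.0]] top-face 6 [[-28.4, -34.1, 174.2], [-17.9, -25.3, 192.0]] medz 176.6
```

Centred now (pack x range −53..54).

```bash
python3 -m jog '[[0,0.5,10,-0.003,0,0,0.5],[0,0.5,8,0,0,0,0.5],[0,0,5,0,0,0,0.5],[0,0,3,0,0,0,0.5],[0,0,0,0,0,0,0.5]]'
python3 go.py .5362 .2417 .087 72.65
```

```text
clock: 8.0
tool_pos: [0.5362, 0.2424, 0.0872]
eef_rot: [0.002, 0.152, 0.988, 0.0]
ft_force: [0.1, 0.1, 2.1]
grip_width: 0.0633
t 8.0 pos [0.5362 0.2424 0.0872] grip 0.0633 F [0.1 0.1 2.1] q [ 0.23  0.91 -0.98  1.83  0.94  0.95  0.08]
shift mm (tool) [-0.2 -0.6  0.2] turn [ 0.001  0.003 -0.003]
```

```bash
python3 -m jog '[[0,0,0,0,0,0,1],[0,0,0,0,0,0,1],[0,0,0,0,0,0,1],[0,0,-10,0,0,0,1],[0,0,-30,0,0,0,1],[0,0,-45,0,0,0,1],[0,0,-45,0,0,0,1],[0,0,-45,0,0,0,1]]'
python3 blue.py|grep -v -e '287 '; python3 go.py .485 -.20 .28 0
```

```text
clock: 8.8
tool_pos: [0.5327, 0.2415, 0.2644]
eef_rot: [-0.003, 0.151, 0.989, -0.002]
ft_force: [1.3, -0.1, -0.6]
grip_width: 0.0853
tcp in tray [ -3.3 -59.2 264.4] z 0.2644
top [184 235  22  14 115] tray-frame range [[-51.0, -89.0, 32.0], [-35.0, -28.0, 54.0]] top-face 90 [[-50.7, -85.7, 46.3], [-34.4, -28.3, 54.2]] medz 49.6
   axis [-0.117 -0.993 -0.013] n [ 0.055 -0.02   0.998]
top [402 235  44  31 946] tray-frame range [[87.0, -694.0, 34.0], [161.0, -609.0, 177.0]] top-face 167 [[102.1, -692.9, 168.7], [160.3, -652.2, 178.3]] medz 172.1
   axis [-0.923 -0.385 -0.022] n [ 0.034 -0.138  0.99 ]
   axis [ 0.949  0.315 -0.012] n [-0.041  0.085 -0.996]
scene [ 355  332   48   34 1216] tray-frame range [[-54.0, -104.0, 14.0], [54.0, -25.0, 56.0]] top-face 843 [[-46.3, -86.8, 48.3], [53.2, -1.5, 225.0]] medz 50.6
   axis [ 0.971 -0.207 -0.116] n [ 0.121  0.851 -0.511]
t 8.9 pos [0.5353 0.2443 0.2696] grip 0.0853 F [ 0.7  1.1 -0.2] q [ 0.35  0.7  -1.19  1.73  0.7   1.2   0.23]
shift mm (tool) [ -84.8 -439.   -11.9] turn [0.005 0.    1.267]
```

```bash
python3 -m jog '[[0,-40,-5,0,0,0.12,1],[0,-40,-5,0,0,0.12,1],[5,-40,-5,0,0,0.12,1],[5,-40,0,0,0,0.12,1],[5,-40,0,0,0,0.12,1],[10,-40,0,0,0,0.12,1]]'
python3 - <<'E'
from h import *
for n in('top','scene'):
    c=cap(n,'c%s.png'%n);hsv=cv2.cvtColor(c['pixels'],cv2.COLOR_BGR2HSV);W=c['W']
    m=(hsv[...,0]>100)&(hsv[...,0]<130)&(hsv[...,1]>110)&(W[...,1]<-.25)&(W[...,1]>-.5)
    P=W[m]; ax=np.array([.025,-.342,.939]);ax/=np.linalg.norm(ax);nf=np.array([-.03,.939,.343]);nf-=ax*(nf@ax);nf/=np.linalg.norm(nf);w=np.cross(nf,ax)
    L=np.c_[P@ax,P@w,P@nf]*1000
    print(n,len(P)); 
    pc=np.percentile(L,[1,3,50,97,99],axis=0).round(1);print(pc)
    print('front plane d',np.median(L[(L[:,2]>np.percentile(L[:,2],99)-6)][:,2]))
    # geometric: centre from max along axis -80, mid width, front -17.5
    cc=(pc[4,0]-80)*ax+((pc[0,1]+pc[4,1])/2)*w+(np.percentile(L[:,2],97)-17.5)*nf; print('centre',cc.round(1),'axis',ax.round(3),'w',w.round(3))
E
python3 go.py .485 -.20 .28 2.5
```

```text
clock: 9.5
tool_pos: [0.3863, 0.0716, 0.2861]
eef_rot: [0.002, 0.491, 0.871, 0.007]
ft_force: [-0.8, -1.2, 3.0]
grip_width: 0.0851
top 947
[[ 154.1  431.5 -336.2]
 [ 159.3  432.7 -333.1]
 [ 256.3  461.4 -305.9]
 [ 306.9  491.4 -302.9]
 [ 308.2  492.9 -302.5]]
front plane d -305.3431727674804
centre [ 477.2 -361.9   98.4] axis [ 0.025 -0.342  0.939] w [ 0.999  0.037 -0.013]
scene 1115
[[ 152.4  433.9 -336. ]
 [ 156.8  437.3 -324.4]
 [ 239.4  469.6 -306. ]
 [ 306.2  498.1 -300.7]
 [ 307.4  499.  -299.2]]
front plane d -303.4551987998996
centre [ 481.3 -359.4   98.4] axis [ 0.025 -0.342  0.939] w [ 0.999  0.037 -0.013]
t 9.6 pos [0.3838 0.0676 0.2852] grip 0.0853 F [ 0.1 -0.4  0.5] q [ 1.12  0.22 -1.46  2.16  0.27  0.96  0.04]
shift mm (tool) [-281.5  -50.7    5.2] turn [ 0.008 -0.     0.496]
```

```bash
cat > go2.py <<'E'
# go2.py gx gy gz yaw pitch backoff(mm): grasp-point goal; tool y horizontal at yaw(deg); tool z tipped pitch deg from down
# toward the direction yaw-90 (negative: other side)
import sys; from h import *
gx,gy,gz,yaw,pit,back=map(float,sys.argv[1:7])
s,p,r=st();M=r.as_matrix();a=np.radians(yaw);b=np.radians(pit)
h=np.array([np.sin(a),-np.cos(a),0]);Z=h*np.sin(b)+np.array([0,0,-np.cos(b)])
out=[]
for k in(1,-1):
    Y=k*np.array([np.cos(a),np.sin(a),0]);X=np.cross(Y,Z);out.append((r.inv()*R.from_matrix(np.c_[X,Y,Z])).as_rotvec())
rv=min(out,key=np.linalg.norm)
tcp=np.array([gx,gy,gz])-Z*(bot.grip_point_offset+back/1000)
print('t',round(s['clock'],2),'pos',p.round(4),'goal',tcp.round(4),'z',M[:,2].round(3),'grip',round(s['grip_width'],4),'F',np.round(s['ft_force'],1),'q',np.round(s['joints'],2))
print('shift (tool)',(M.T@(tcp-p)*1000).round(1),'turn',rv.round(3))
E
python3 -m jog '[[-40,-8,0,0,0,0,1],[-40,-8,0,0,0,0.1,1],[-40,-4,0,0,0,0.1,1],[-40,0,0,0,0,0.1,1],[-40,0,0,0,0,0.1,1],[-40,0,0,0,0,0.1,1],[-35,0,0,0,0,0,1]]'
python3 go2.py .480 -.3747 .1356 2.5 0 90; python3 go2.py .480 -.3747 .1356 2.5 45 90
```

```text
clock: 10.3
tool_pos: [0.4606, -0.2028, 0.2903]
eef_rot: [0.009, 0.693, 0.72, 0.003]
ft_force: [1.0, 0.4, 0.5]
grip_width: 0.0854
t 10.3 pos [ 0.4606 -0.2028  0.2903] goal [ 0.48   -0.3747  0.2795] z [ 0.018 -0.008 -1.   ] grip 0.0854 F [1.  0.4 0.5] q [ 1.26  0.41 -1.1   1.93  0.43  1.04  0.02]
shift (tool) [-172.4   12.6   12.6] turn [ 0.017  0.009 -0.005]
t 10.3 pos [ 0.4606 -0.2028  0.2903] goal [ 0.4756 -0.273   0.2374] z [ 0.018 -0.008 -1.   ] grip 0.0854 F [1.  0.4 0.5] q [ 1.26  0.41 -1.1   1.93  0.43  1.04  0.02]
shift (tool) [-70.2  11.3  53.8] turn [ 0.014 -0.776 -0.012]
```

```bash
python3 -m jog '[[0,3,0,0.014,-0.15,0,1],[0,3,0,0,-0.15,0,1],[0,3,0,0,-0.15,0,1],[0,2,0,0,-0.15,0,1],[0,0,0,0,-0.15,0,1]]'
python3 go2.py .480 -.3747 .1356 2.5 45 90
```

```text
clock: 10.8
tool_pos: [0.4766, -0.216, 0.2933]
eef_rot: [0.272, 0.652, 0.66, -0.255]
ft_force: [-0.2, -0.9, -1.6]
grip_width: 0.0852
t 10.8 pos [ 0.4766 -0.216   0.2933] goal [ 0.4756 -0.273   0.2374] z [ 0.026 -0.691 -0.722] grip 0.0852 F [-0.2 -0.9 -1.6] q [ 0.69  0.39 -0.83  2.06  1.14  1.25 -0.75]
shift (tool) [-2.6 -3.1 79.8] turn [-0.005 -0.022 -0.03 ]
```

```bash
python3 -m jog '[[-1,-1,45,0,-0.022,-0.03,1],[-1,-2,45,0,0,0,1],[-1,0,30,0,0,0,1]]'
python3 go2.py .480 -.3747 .1356 2.5 45 0; python3 - <<'E'
from h import *
a=cap('scene','d1.png')['pixels'][60:260,200:400];b=cap('top','d2.png')['pixels'][180:380,300:500]
cv2.imwrite('pics/d.png',cv2.resize(cv2.hconcat([a,b]),(800,400),interpolation=cv2.INTER_CUBIC))
E
```

```text
clock: 11.1
tool_pos: [0.4891, -0.2905, 0.21]
eef_rot: [0.284, 0.629, 0.675, -0.26]
ft_force: [0.5, -0.5, -0.4]
grip_width: 0.0853
t 11.1 pos [ 0.4891 -0.2905  0.21  ] goal [ 0.4783 -0.3366  0.1737] z [ 0.055 -0.709 -0.703] grip 0.0853 F [ 0.5 -0.5 -0.4] q [ 0.71  0.55 -0.71  2.09  1.4   1.15 -0.84]
shift (tool) [ -6.  -14.3  57.7] turn [0.024 0.005 0.017]
```

View pics/d.png

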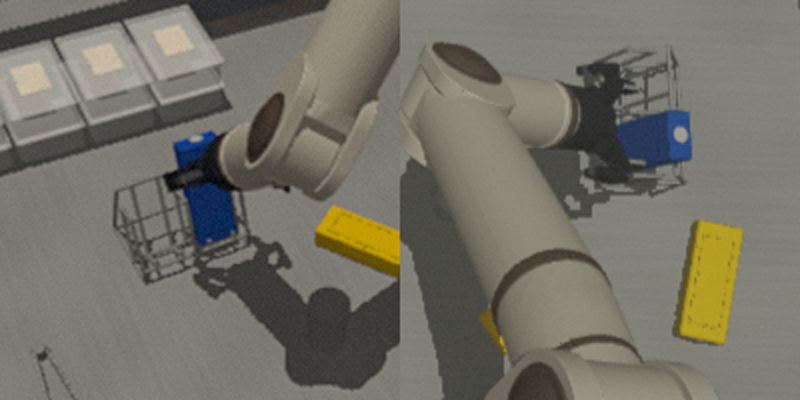

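The jaws are straddling too far to +x (upwards in the top crop: fingers at about (605,75) and (610,170), pack centre about (655,140)). I'll shift sideways before closing in.

```bash
python3 -m jog '[[-3,-13,0,0.024,0,0.017,1],[0,0,0,0,0,0,1]]'
python3 go2.py .480 -.3747 .1356 2.5 45 0
```

```text
clock: 11.4
tool_pos: [0.4748, -0.2933, 0.2111]
eef_rot: [0.276, 0.64, 0.666, -0.267]
ft_force: [0.5, 0.4, -0.9]
grip_width: 0.0854
t 11.4 pos [ 0.4748 -0.2933  0.2111] goal [ 0.4783 -0.3366  0.1737] z [ 0.025 -0.709 -0.705] grip 0.0854 F [ 0.5  0.4 -0.9] q [ 0.72  0.54 -0.71  2.1   1.38  1.16 -0.84]
shift (tool) [-4.1  2.  57.1] turn [-0.006  0.003 -0.001]
```

```bash
python3 -m jog '[[-1,1,20,0,0,0,1],[-2,1,15,0,0,0,1],[0,0,0,0,0,0,1]]'
python3 go2.py .480 -.3747 .1356 2.5 45 0
```

```text
clock: 11.7
tool_pos: [0.4811, -0.3183, 0.1921]
eef_rot: [0.279, 0.639, 0.666, -0.265]
ft_force: [-0.1, 0.0, 0.5]
grip_width: 0.0851
t 11.7 pos [ 0.4811 -0.3183  0.1921] goal [ 0.4783 -0.3366  0.1737] z [ 0.034 -0.71  -0.704] grip 0.0851 F [-0.1  0.   0.5] q [ 0.74  0.59 -0.67  2.08  1.45  1.13 -0.86]
shift (tool) [ 0.3 -3.7 25.9] turn [ 0.003  0.005 -0.002]
```

```bash
python3 -m jog '[[0,-3,10,0,0.003,0,1],[0,-1,10,0,0,0,1],[0,0,6,0,0,0,1],[0,0,0,0,0,0,1]]'
python3 go2.py .480 -.3747 .1356 2.5 45 0
python3 - <<'E'
from h import *
a=cap('scene','e1.png')['pixels'][60:260,200:400];b=cap('top','e2.png')['pixels'][180:380,300:500]
cv2.imwrite('pics/e.png',cv2.resize(cv2.hconcat([a,b]),(800,400),interpolation=cv2.INTER_CUBIC))
E
```

```text
clock: 12.1
tool_pos: [0.4788, -0.3373, 0.1741]
eef_rot: [0.279, 0.639, 0.667, -0.263]
ft_force: [0.0, 0.2, 1.4]
grip_width: 0.0855
t 12.1 pos [ 0.4788 -0.3373  0.1741] goal [ 0.4783 -0.3366  0.1737] z [ 0.036 -0.708 -0.705] grip 0.0855 F [0.  0.2 1.4] q [ 0.76  0.62 -0.65  2.08  1.5   1.1  -0.88]
shift (tool) [ 0.8 -0.4 -0.2] turn [ 0.005  0.002 -0.003]
```

View pics/e.png

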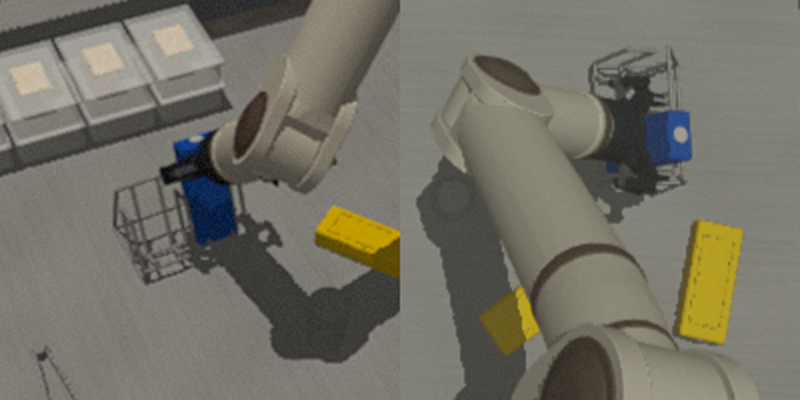

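The fingers now flank the pack above the hoops. I'll close and draw it out along its own axis.

```bash
python3 -m jog '[[0,0,0,0,0,0,0.5],[0,0,0,0,0,0,0.5],[0,0,0,0,0,0,0.5],[0,0,0,0,0,0,0.5],[0,0,0,0,0,0,0.5],[-9,0,-5,0,0,0,0.5],[-18,0,-9,0,0,0,0.5]]' 110
python3 go2.py .480 -.3747 .2356 2.5 45 0
```

```text
clock: 12.9
tool_pos: [0.4785, -0.3427, 0.2014]
eef_rot: [0.276, 0.638, 0.67, -0.262]
ft_force: [0.1, 0.2, -4.8]
grip_width: 0.0624
t 12.9 pos [ 0.4785 -0.3427  0.2014] goal [ 0.4783 -0.3366  0.2737] z [ 0.036 -0.703 -0.71 ] grip 0.0624 F [ 0.1  0.2 -4.8] q [ 0.79  0.57 -0.67  2.07  1.45  1.09 -0.8 ]
shift (tool) [-46.6   0.2 -55.6] turn [ 0.006 -0.004  0.003]
```

```bash
python3 -m jog '[[-28,0,-28,0,0,0,0.5],[-26,0,-30,0,0,0,0.5],[-20,0,-34,0,0,0,0.5],[-10,0,-34,0,0,0,0.5],[0,10,-45,0,0,0,0.5],[20,15,-38,0,0,0,0.5],[25,15,-35,0,0,0,0.5],[25,15,-35,0,0,0,0.5]]'
python3 go2.py .56 -.09 .16 2.5 -20 0
```

```text
clock: 13.7
tool_pos: [0.5182, -0.1557, 0.42]
eef_rot: [0.271, 0.643, 0.665, -0.265]
ft_force: [1.8, -0.7, -4.6]
grip_width: 0.0622
t 13.7 pos [ 0.5182 -0.1557  0.42  ] goal [ 0.5608 -0.1084  0.2106] z [ 0.02  -0.701 -0.713] grip 0.0622 F [ 1.8 -0.7 -4.6] q [ 0.62  0.3  -0.9   1.84  0.99  1.48 -0.54]
shift (tool) [179.4  45.  116.9] turn [-0.007  1.126 -0.011]
```

Now I'll turn in the air (~63°).

```bash
python3 -m jog '[[0,5,0,0,0.14,0,0.5],[0,5,0,0,0.14,0,0.5],[0,5,0,0,0.14,0,0.5],[0,5,0,0,0.14,0,0.5],[0,5,0,0,0.14,0,0.5],[0,5,0,0,0.14,0,0.5],[0,5,0,0,0.14,0,0.5],[0,5,0,0,0.14,0,0.5]]'
python3 go2.py .56 -.09 .08 2.5 -20 0; python3 blue.py f | grep -v "top-face [0-9] "
```

```text
clock: 14.5
tool_pos: [0.5623, -0.1263, 0.427]
eef_rot: [-0.138, 0.664, 0.724, 0.131]
ft_force: [0.1, 1.3, -4.6]
grip_width: 0.0623
t 14.5 pos [ 0.5623 -0.1263  0.427 ] goal [ 0.5608 -0.1084  0.1306] z [-0.026  0.372 -0.928] grip 0.0623 F [ 0.1  1.3 -4.6] q [ 1.09  0.54 -1.1   1.5   0.1   1.42  0.12]
shift (tool) [-93.8  -1.7 281.7] turn [-0.009 -0.033  0.041]
tcp in tray [ 134.6 -401.5  427. ] z 0.427
top [ 274  177   64   35 1859] tray-frame range [[56.0, -393.0, 371.0], [152.0, -268.0, 393.0]] top-face 1323 [[61.6, -393.7, 385.0], [153.0, -273.4, 393.3]] medz 387.8
   axis [-0.422  0.906 -0.038] n [-0.014  0.035  0.999]
top [184 206  34  43 943] tray-frame range [[-51.0, -91.0, 19.0], [56.0, -21.0, 56.0]] top-face 558 [[-49.8, -89.2, 48.3], [50.6, -28.7, 57.4]] medz 50.8
   axis [-1.     0.025  0.002] n [0.002 0.001 1.   ]
scene [ 293  132   56   68 2047] tray-frame range [[58.0, -421.0, 355.0], [155.0, -263.0, 392.0]] top-face 1386 [[69.1, -419.5, 383.6], [155.6, -274.0, 391.7]] medz 386.6
   axis [-0.342  0.939 -0.039] n [ 0.018 -0.035 -0.999]
scene [ 355  332   48   34 1298] tray-frame range [[-56.0, -105.0, 14.0], [54.0, -25.0, 54.0]] top-face 1071 [[-47.2, -87.2, 46.7], [53.6, -25.7, 54.5]] medz 49.9
   axis [ 1.    -0.016 -0.002] n [0.002 0.002 1.   ]
```

View pics/fs.png

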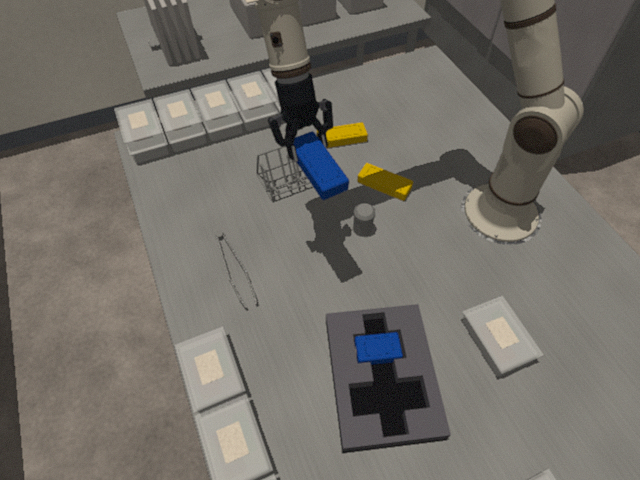

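The picture shows the short pack seated at (380,347), and the long pack held flat at (322,165), its free end about 2° low. I'll lower it onto the free bench between shaker and tongs.

```bash
python3 -m jog '[[-16.5,0,41.5,0,0,0,0.5],[-16.5,0,41.5,0,0,0,0.5],[-16.5,0,41.5,0,0,0,0.5],[-16.5,0,41.5,0,0,0,0.5],[-16.5,0,41.5,0,0,0,0.5],[-11,0,28,0,0,0,0.5],[0,0,0,0,0,0,0.5]]'
python3 go2.py .56 -.09 .03 2.5 -22 0; python3 blue.py | grep -v "top-face [0-9] "
```

```text
clock: 15.3
tool_pos: [0.5623, -0.132, 0.1662]
eef_rot: [-0.124, 0.662, 0.729, 0.119]
ft_force: [-1.3, -0.9, -2.6]
grip_width: 0.0623
t 15.3 pos [ 0.5623 -0.132   0.1662] goal [ 0.5609 -0.1102  0.08  ] z [-0.023  0.339 -0.941] grip 0.0623 F [-1.3 -0.9 -2.6] q [ 0.98  0.79 -0.91  1.75  0.32  0.97  0.11]
shift (tool) [-8.7 -0.2 88.5] turn [-0.01   0.038  0.052]
tcp in tray [ 136.4 -406.9  166.2] z 0.1662
top [ 283  205   52   29 1178] tray-frame range [[58.0, -398.0, 111.0], [152.0, -275.0, 132.0]] top-face 470 [[74.7, -399.7, 124.3], [155.1, -294.3, 133.5]] medz 127.0
   axis [-0.476  0.878 -0.052] n [-0.021  0.048  0.999]
top [184 206  35  43 945] tray-frame range [[-51.0, -91.0, 17.0], [55.0, -19.0, 56.0]] top-face 588 [[-49.1, -89.5, 48.0], [50.5, -28.8, 56.5]] medz 50.6
   axis [-1.    -0.025  0.002] n [-0.001 -0.008 -1.   ]
scene [ 298  205   46   60 1483] tray-frame range [[59.0, -428.0, 3.0], [156.0, -267.0, 137.0]] top-face 496 [[92.6, -425.3, 128.7], [157.8, -327.0, 138.1]] medz 131.4
   axis [ 0.179 -0.982  0.055] n [ 0.05  -0.047 -0.998]
scene [ 355  332   48   33 1300] tray-frame range [[-56.0, -104.0, 14.0], [54.0, -25.0, 54.0]] top-face 1081 [[-47.1, -87.7, 46.5], [53.8, -25.9, 54.4]] medz 50.0
   axis [1.    0.01  0.001] n [-0.001  0.009  1.   ]
```

```bash
python3 -m jog '[[-10,0,25,0,0.06,0.02,0.5],[-11,0,25,0,0,0.02,0.5],[-4,0,10,0,0,0,0.5],[0,0,0,0,0,0,0.5]]'
python3 go2.py .56 -.09 .03 2.5 -22 0; python3 blue.py | grep -v "top-face [0-9] "|grep -v -e '184 ' -e '355 '
```

```text
clock: 15.8
tool_pos: [0.5738, -0.1336, 0.1163]
eef_rot: [-0.137, 0.671, 0.715, 0.141]
ft_force: [-0.6, 0.3, -3.4]
grip_width: 0.0623
t 15.8 pos [ 0.5738 -0.1336  0.1163] goal [ 0.5609 -0.1102  0.08  ] z [-0.006  0.386 -0.923] grip 0.0623 F [-0.6  0.3 -3.4] q [ 0.96  0.89 -0.87  1.73  0.33  0.9   0.11]
shift (tool) [  8.3 -12.2  42.6] turn [ 0.011 -0.012  0.022]
tcp in tray [ 147.8 -404.9  116.3] z 0.1163
top [ 284  205   51   26 1111] tray-frame range [[73.0, -396.0, 67.0], [166.0, -269.0, 85.0]] top-face 570 [[79.5, -396.9, 76.9], [166.8, -275.0, 85.5]] medz 79.1
   axis [-0.419  0.908 -0.019] n [-0.004  0.019  1.   ]
   axis [-1.     0.012  0.   ] n [ 0.     0.003 -1.   ]
scene [ 294  218   44   59 1394] tray-frame range [[74.0, -419.0, 44.0], [168.0, -262.0, 86.0]] top-face 796 [[84.3, -419.3, 78.2], [169.6, -272.2, 87.9]] medz 80.8
   axis [ 0.289 -0.957  0.028] n [-0.018  0.023  1.   ]
   axis [ 1.    -0.01   0.001] n [-0.001  0.003  1.   ]
```

```bash
python3 -m jog '[[-6,-2,15,0,0,0,0.5],[-5,-2,13,0,0,0,0.5],[-4,0,10,0,0,0,0.5],[0,0,0,0,0,0,0.5]]'
python3 go2.py .56 -.09 .03 2.5 -22 0; python3 blue.py | grep "medz"|grep -v -e '184 ' -e '355 '
```

```text
clock: 16.3
tool_pos: [0.5734, -0.1331, 0.0773]
eef_rot: [-0.133, 0.671, 0.716, 0.143]
ft_force: [0.3, 0.3, -4.0]
grip_width: 0.0624
t 16.3 pos [ 0.5734 -0.1331  0.0773] goal [ 0.5609 -0.1102  0.08  ] z [ 0.001  0.383 -0.924] grip 0.0624 F [ 0.3  0.3 -4. ] q [ 0.94  0.94 -0.84  1.74  0.37  0.84  0.11]
shift (tool) [ 23.  -11.1   6.3] turn [ 0.018 -0.008  0.025]
top [ 285  208   49   25 1057] tray-frame range [[73.0, -396.0, 27.0], [165.0, -268.0, 46.0]] top-face 500 [[80.6, -396.9, 38.0], [164.6, -273.8, 47.6]] medz 40.2
scene [ 295  227   43   57 1315] tray-frame range [[75.0, -419.0, 10.0], [168.0, -262.0, 47.0]] top-face 637 [[91.2, -420.3, 39.2], [169.0, -273.4, 50.4]] medz 41.3
```

```bash
python3 -m jog '[[-1.5,0,3,0,0,0,0.5],[0,0,0,0,0,0,0.5],[0,0,0,0,0,0,1],[0,0,0,0,0,0,1],[0,0,0,0,0,0,1],[0,0,-20,0,0,0,1],[0,0,-45,0,0,0,1],[0,0,-45,0,0,0,1]]' 60
python3 - <<'E'
from h import *
for n in('top','scene'):
    c=cap(n,'g'+n[0]+'.png');hsv=cv2.cvtColor(c['pixels'],cv2.COLOR_BGR2HSV);W=c['W']
    m=(hsv[...,0]>100)&(hsv[...,0]<130)&(hsv[...,1]>110)&(W[...,1]<.1)&(W[...,1]>-.35)&(W[...,2]>.028)&(W[...,2]<.05)
    P=W[m];(cc,wh,a)=cv2.minAreaRect(P[:,:2].astype(np.float32)*1000);b=cv2.boxPoints((cc,wh,a));e=b[1]-b[0];g=b[2]-b[1];L=max(e,g,key=np.linalg.norm)
    print(n,len(P),np.round(cc,1),np.round(wh,1),np.degrees(np.arctan2(L[1],L[0])).round(1),np.median(P[:,2]).round(4))
E
python3 go.py .57 -.055 .15 2.5
```

```text
clock: 17.2
tool_pos: [0.5722, -0.1709, 0.1768]
eef_rot: [-0.138, 0.668, 0.717, 0.143]
ft_force: [0.9, -0.8, 1.2]
grip_width: 0.0852
top 1213 [570.9 -71.2] [ 64.6 157.9] -86.3 0.0342
scene 1191 [574.6 -69.4] [ 64.6 161.8] -85.2 0.0352
t 17.3 pos [ 0.576  -0.1744  0.1813] grip 0.0852 F [ 0.2 -0.7  0.1] q [ 1.04  0.82 -0.93  1.67  0.29  1.03  0.17]
shift mm (tool) [98.4  0.5 74.8] turn [ 0.027 -0.394  0.024]
```

```bash
python3 -m jog '[[15,0,-15,0.01,-0.13,0.01,1],[30,0,0,0.01,-0.13,0,1],[30,0,0,0,-0.13,0,1],[20,0,0,0,0,0,1]]'
python3 go.py .573 -.0703 .074 4.2
```

```text
clock: 17.7
tool_pos: [0.5716, -0.0914, 0.2095]
eef_rot: [0.005, 0.692, 0.722, 0.003]
ft_force: [-0.1, 1.0, 0.1]
grip_width: 0.0855
t 17.7 pos [ 0.5716 -0.0914  0.2095] grip 0.0855 F [-0.1  1.   0.1] q [ 0.71  0.58 -0.79  1.81  0.5   0.95 -0.25]
shift mm (tool) [ 21.4   0.9 135.4] turn [ 0.01   0.003 -0.03 ]
```

```bash
python3 -m jog '[[12,0,35,0.01,0,-0.03,1],[9,0,30,0,0,0,1],[0,0,25,0,0,0,1],[0,0,0,0,0,0,1]]'>/dev/null
python3 go.py .573 -.0703 .074 4.2
```

```text
t 18.1 pos [ 0.5722 -0.0604  0.1196] grip 0.0856 F [-1.3  0.8  0.1] q [ 0.59  0.7  -0.71  1.86  0.62  0.81 -0.36]
shift mm (tool) [-9.8 -0.4 45.6] turn [0.007 0.004 0.016]
```

```bash
python3 -m jog '[[-9,0,0,0.007,0.004,0.016,1],[0,0,20,0,0,0,1],[-1,0,15,0,0,0,1],[-1,0,7,0,0,0,1],[0,0,0,0,0,0,1]]'>/dev/null
python3 go.py .573 -.0703 .074 4.2
```

```text
t 18.6 pos [ 0.5763 -0.0749  0.0802] grip 0.0858 F [-1.1 -0.6 -0.1] q [ 0.58  0.76 -0.66  1.85  0.67  0.76 -0.38]
shift mm (tool) [ 4.8 -3.   6.2] turn [ 0.005  0.001 -0.005]
```

```bash
python3 -m jog '[[4.5,-2.5,4,0,0,0,1],[0,0,1,0,0,0,1],[0,0,0,0,0,0,1]]'>/dev/null
python3 go.py .573 -.0703 .074 4.2
python3 -m jog '[[0,0,0,0,0,0,0.5],[0,0,0,0,0,0,0.5],[0,0,0,0,0,0,0.5],[0,0,0,0,0,0,0.5],[0,0,0,0,0,0,0.5],[0,0,-10,0,0,0,0.5],[0,0,-40,0,0,0,0.5],[0,0,-45,0,0,0,0.5]]' 80
python3 go.py .5708 .3523 .18 72.65
```

```text
t 18.9 pos [ 0.5743 -0.0709  0.0765] grip 0.0855 F [ 0.8 -0.   0.6] q [ 0.57  0.76 -0.66  1.86  0.67  0.74 -0.4 ]
shift mm (tool) [ 0.7 -1.3  2.5] turn [ 0.007  0.002 -0.007]
clock: 19.7
tool_pos: [0.5683, -0.0704, 0.1685]
eef_rot: [-0.003, 0.683, 0.731, -0.002]
ft_force: [1.6, 0.3, -3.4]
grip_width: 0.0626
t 19.7 pos [ 0.5683 -0.0704  0.1685] grip 0.0626 F [ 1.6  0.3 -3.4] q [ 0.65  0.63 -0.76  1.84  0.55  0.9  -0.3 ]
shift mm (tool) [421.5  31.1 -11.2] turn [-0.006 -0.006 -1.2  ]
```

```bash
python3 -m jog '[[46,3,-4,0,0,0,0.5],[46,3,-4,0,0,0,0.5],[46,3,-4,0,0,0,0.5],[46,3,-4,0,0,0,0.5],[46,3,0,0,0,0,0.5],[46,3,0,0,0,0,0.5],[46,3,0,0,0,0,0.5],[40,3,0,0,0,0,0.5]]' >/dev/null
python3 -m jog '[[0,0,0,0,0,-0.14,0.5],[0,0,0,0,0,-0.14,0.5],[0,0,0,0,0,-0.14,0.5],[0,0,0,0,0,-0.14,0.5],[0,0,0,0,0,-0.14,0.5],[0,0,0,0,0,-0.14,0.5],[0,0,0,0,0,-0.14,0.5],[0,0,0,0,0,-0.14,0.5]]' >/dev/null
python3 go.py .5708 .3523 .15 72.65
```

```text
t 21.3 pos [0.5694 0.3036 0.1961] grip 0.0624 F [ 0.4 -0.3 -4.1] q [ 0.13  0.82 -1.01  1.64  0.75  1.13  0.14]
shift mm (tool) [15.2 46.4 46.1] turn [-0.002 -0.    -0.043]
```

```bash
python3 -m jog '[[8,23,15,0,0,-0.043,0.5],[7,22,15,0,0,0,0.5],[0,0,10,0,0,0,0.5],[0,0,0,0,0,0,0.5]]' >/dev/null
python3 go.py .5708 .3523 .093 72.65; python3 blue.py k | grep -v "top-face [0-9] "
```

```text
t 21.7 pos [0.5705 0.3486 0.155 ] grip 0.0625 F [ 0.2 -0.9 -3.7] q [ 0.03  0.9  -0.97  1.59  0.81  1.11  0.12]
shift mm (tool) [ 0.8  3.9 62. ] turn [-0.005 -0.001  0.002]
tcp in tray [  0.8  54.4 155. ] z 0.155
top [135 214  32  29 591] tray-frame range [[-80.0, 20.0, 17.0], [-23.0, 82.0, 120.0]] top-face 288 [[-78.0, 21.3, 111.7], [-22.9, 81.0, 216.4]] medz 114.0
   axis [-0.235 -0.968  0.082] n [ 0.238 -0.14  -0.961]
top [184 233  24  16 219] tray-frame range [[-51.0, -90.0, 21.0], [-27.0, -27.0, 55.0]] top-face 167 [[-51.2, -89.9, 46.9], [-26.6, -28.7, 55.6]] medz 50.3
   axis [ 0.067  0.337 -0.939] n [-0.997  0.051 -0.053]
scene [355 332  31  34 757] tray-frame range [[-15.0, -105.0, 14.0], [54.0, 49.0, 280.0]] top-face 10 [[36.9, 43.3, 277.2], [54.1, 78.6, 439.6]] medz 390.0
scene [404 366  28  36 610] tray-frame range [[-95.0, 24.0, 47.0], [-14.0, 89.0, 219.0]] top-face 11 [[-25.9, 80.5, 214.1], [-6.1, 92.0, 243.4]] medz 220.7
scene [ 352  370   39   39 1158] tray-frame range [[12.0, 14.0, 15.0], [81.0, 87.0, 220.0]] top-face 23 [[26.7, 57.5, 216.2], [38.7, 83.7, 230.2]] medz 220.7
```

```bash
python3 -m jog '[[0.5,4,10,-0.005,0,0,0.5],[0,0,15,0,0,0,0.5],[0,0,8,0,0,0,0.5],[0,0,0,0,0,0,0.5]]' >/dev/null
python3 go.py .5708 .3523 .0915 72.65; python3 blue.py m | grep "medz"
```

```text
t 22.2 pos [0.5737 0.3512 0.1226] grip 0.0624 F [-0.3 -0.8 -4.2] q [ 0.01  0.93 -0.94  1.6   0.84  1.06  0.09]
shift mm (tool) [ 3.2  0.1 31.1] turn [ 0.003  0.003 -0.002]
top [138 215  32  29 591] tray-frame range [[-77.0, 24.0, 16.0], [-18.0, 86.0, 177.0]] top-face 7 [[-33.7, 35.3, 177.0], [-28.3, 44.1, 195.6]] medz 188.7
top [184 230  26  19 285] tray-frame range [[-67.0, -204.0, 17.0], [-20.0, -27.0, 556.0]] top-face 4 [[-70.8, -221.9, 555.8], [-67.3, -202.6, 577.4]] medz 566.3
scene [355 333  28  32 682] tray-frame range [[-3.0, -105.0, 14.0], [57.0, 73.0, 404.0]] top-face 16 [[53.8, 60.1, 397.7], [57.5, 79.4, 408.5]] medz 402.7
scene [401 373  27  36 600] tray-frame range [[-84.0, 29.0, 15.0], [-14.0, 90.0, 188.0]] top-face 9 [[-24.1, 82.3, 182.7], [-7.9, 92.8, 208.5]] medz 189.9
scene [ 350  377   38   38 1093] tray-frame range [[15.0, 27.0, 17.0], [83.0, 90.0, 189.0]] top-face 23 [[29.3, 60.3, 182.6], [40.7, 84.2, 205.6]] medz 188.7
```

Pack x range −77..83, so move +3 along tool x, then go down.

```bash
python3 -m jog '[[3,0,0,0,0,0,0.5],[0.5,0,8,0,0,0,0.5],[0.5,0,8,0,0,0,0.5],[0,0,0,0,0,0,0.5]]' >/dev/null
python3 go.py .5708 .3523 .0915 72.65
```

```text
t 22.7 pos [0.5704 0.3535 0.1078] grip 0.0625 F [ 0.1 -0.2 -4.4] q [ 0.    0.95 -0.93  1.61  0.86  1.03  0.08]
shift mm (tool) [-0.7 -1.2 16.3] turn [ 0.006  0.005 -0.002]
```

```bash
python3 -m jog '[[0,-1,6,0.005,0.004,0,0.5],[0,0,5,0,0,0,0.5],[0,0,4,0,0,0,0.5],[0,0,2,0,0,0,0.5],[0,0,0,0,0,0,0.5]]' >/dev/null
python3 go.py .5708 .3523 .0915 72.65
```

```text
t 23.2 pos [0.5705 0.3533 0.0934] grip 0.0627 F [-0.8  0.  -3.1] q [-0.01  0.97 -0.91  1.61  0.87  1.02  0.07]
shift mm (tool) [-0.6 -0.9  1.9] turn [ 0.     0.003 -0.002]
```

```bash
python3 -m jog '[[0,0,2,0,0,0,0.5],[0,0,1,0,0,0,0.5],[0,0,0,0,0,0,1],[0,0,0,0,0,0,1],[0,0,0,0,0,0,1],[0,0,-10,0,0,0,1],[0,0,-30,0,0,0,1],[0,0,-45,0,0,0,1],[0,0,-45,0,0,0,1]]'
python3 -m jog '[[0,-40,-30,0,0,0,1],[0,-45,0,0,0,0,1],[0,-45,0,0,0,0,1],[0,-45,0,0,0,0,1],[0,-45,0,0,0,0,1],[0,-45,0,0,0,0,1],[0,-45,0,0,0,0,1],[0,-45,0,0,0,0,1],[0,0,0,0,0,0,1]]'
python3 blue.py z
```

```text
clock: 24.1
tool_pos: [0.5684, 0.352, 0.2205]
eef_rot: [-0.002, 0.151, 0.988, -0.003]
ft_force: [1.2, 0.1, 0.1]
grip_width: 0.0854
clock: 25.0
tool_pos: [0.4613, 0.0081, 0.2622]
eef_rot: [0.006, 0.15, 0.989, 0.002]
ft_force: [-0.1, -1.1, 0.4]
grip_width: 0.0853
tcp in tray [  -1.9 -303.3  262.2] z 0.2622
top [ 141  185   42   61 1417] tray-frame range [[-80.0, 26.0, 14.0], [80.0, 96.0, 56.0]] top-face 860 [[-78.5, 26.6, 48.0], [75.3, 87.5, 56.5]] medz 50.5
   axis [-1.    -0.001  0.002] n [ 0.002 -0.005  1.   ]
top [184 206  34  43 942] tray-frame range [[-51.0, -90.0, 17.0], [56.0, -17.0, 56.0]] top-face 572 [[-49.7, -89.5, 48.0], [51.3, -28.3, 56.3]] medz 50.6
   axis [-0.999  0.039 -0.004] n [ 0.003 -0.003 -1.   ]
scene [ 355  332   48   33 1308] tray-frame range [[-56.0, -104.0, 15.0], [54.0, -25.0, 55.0]] top-face 1053 [[-46.9, -87.9, 46.8], [53.4, -26.7, 54.8]] medz 50.1
   axis [ 1.    -0.016  0.002] n [-0.002  0.002  1.   ]
scene [ 350  378   77   38 2281] tray-frame range [[-83.0, 17.0, 16.0], [79.0, 91.0, 55.0]] top-face 1940 [[-76.8, 28.8, 46.8], [77.8, 90.0, 54.8]] medz 50.0
   axis [1.    0.001 0.001] n [ 0.001 -0.003 -1.   ]
```

View pics/zs.png

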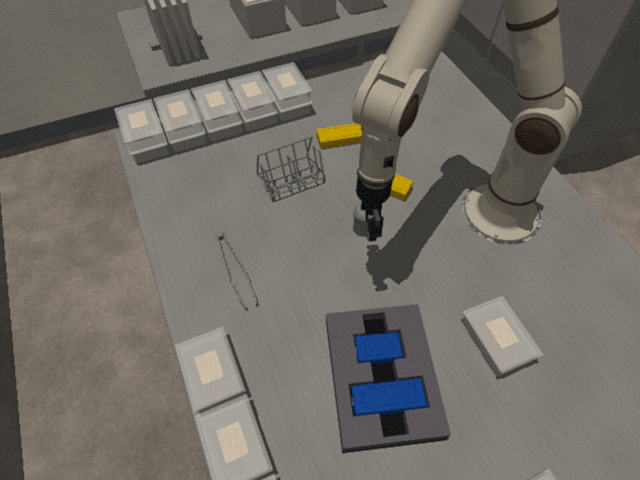

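The picture shows both packs seated in the tray, the short at (380,347) and the long at (388,396). The tongs (238,272), shaker (365,218) and meal box (502,335) are where they were, and the arm is clear. I'm handing in.

```bash
python3 -c "
from station import bot
print(bot.finish_job())"
```

```text
the job is handed in; nothing more can be done
None
```

Both cold packs are in their matching recesses in the tray, and I handed the job in at about 25 s of the 62 s allowed. `bot.finish_job()` reports no verdict.

- **How it was done:** I placed the short pack straight from the bench. I gripped the long pack above the rack's hoops and laid it flat on free bench. I then gripped it again at its middle and lowered it into the long recess.
- **Last checks:** both cameras put each pack's top face at 50–51 mm, level with the 50 mm deck. Tilt is below about 0.005 rad. In the plane, both centres are about 1–3 mm from the home points, within the roughly 2 mm calibration error.
- **Disagreements:** the two cameras differed by 4–8 mm on the packs' positions at the start. I averaged them and re-measured during each placing.
- **Bystanders:** the meal box, tongs and shaker look unmoved in the final picture, though I compared them only by eye. The arm was clear of everything.

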